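# Wind down the collar of the top press

## Task

Wind the brass collar of the little screw press clockwise (seen from above) down to its stop so that the spring clip pins the cedar top. Turn it only with the blue-handled bar, not with the gripper itself: set the bar in a hole, push it round until it nears the steel strap, move it to the next hole and push again. Leave the bar standing fully down in a collar hole, let go of it, and leave the burnisher in the rack.

Things in the scene. Friction and masses are not known exactly. Their poses are not given: they have to be found in the camera images.
- bar: Upright turning bar, 135 mm, in a hole of a pale wooden rack (150 x 70 x 45 mm, holes 80 mm apart, either one). Upward: steel pin 12 mm across, 30 long; flange 40 across, 5 thick; blue handle 24 across, 100 long (grip). 0.1-0.2 kg. Origin: centre of the pin's lower end, z up; 15 mm above the table in the rack. In a collar hole the flange rests on the collar, the origin 30 mm below its top.
- burnisher: Bystander in the rack's other hole: a bright chrome steel rod 14 mm across with a dark wooden flange low down and no blue handle, 138 mm long. Origin: centre of its lower end; z up.
- press: Fixed screw press. Origin: on the screw axis at table height, z up; -x side faces the robot. Brass collar on the axis, 140 mm across, 4 vertical holes 24 mm across, 36 deep, 48 mm from the axis. Its top is 91 mm above the table at joint 0, 83 at 2.6. A steel strap 20 mm wide over the collar along press y, 105-111 mm above the table (nub on axis to 119), on posts 86 mm out, stops the bar.
- collar (a joint): Collar turn, rad, growing clockwise from above: 0 up, 2.6 at the stop; starts at 0-0.3, stays where left; 3-6 N at a hole turns it. Hole centres, in the press's frame, are at 230, 320, 50, 140 degrees (counter-clockwise from press +x) minus the joint value. On the robot's side the strap lets the bar travel from about 240 to 120 degrees, too little to finish from one hole.
Things that resemble listed ones, but are neither listed nor needed, are in the scene too. Of the things that look like the bar, the middle-sized one is meant.

How it is judged (in metres and radians):
On the way, in this order (a step that is already met when the one before it is completed fails the run):
1. the bar stands in a collar hole and the collar has been turned past 0.9 rad (horizontal distance between bar and press between 0.032 and 0.064 m and z of bar in the frame of press below 0.082 m and value of joint collar above 0.9 rad).
2. the bar is lifted out of that hole (z of bar in the frame of press above 0.092 m).
At the end, for the whole second after the job is handed in: The collar is within 0.2 rad (11 degrees) of its stop (joint above 2.4 rad); the bar stands at rest in a collar hole, its pin at least about 20 mm deep and leaning less than 15 degrees; the burnisher is still upright in the rack, within 30 mm of where it began (horizontal distance between bar and press between 0.032 and 0.064 m and z of bar in the frame of press below 0.063 m and angle between bar's own z axis and vertical below 0.26 rad and value of joint collar above 2.4 rad and linear speed of bar below 0.02 m/s and distance of burnisher from where it was at the start of the episode below 0.03 m and angle between burnisher's own z axis and vertical below 0.3 rad); the robot touches nothing.
It fails at once if the gripper's fingers push the collar itself (over 5 N) (contact force between the fingers and collar above 5 N).
It fails at once if the burnisher is taken out or knocked over (moved over 30 mm or tilted over 0.3 rad) (distance of burnisher from where it was at the start of the episode above 0.03 m or angle between burnisher's own z axis and vertical above 0.3 rad).
It also fails if it takes over 54 s, if anything falls off the work surface, if the arm or the gripper's body presses on something with over 40 N, if the wrist force passes 120 N, or if a joint passes its speed limit or range.

## Robot

A 6-joint arm with a two-finger parallel gripper is mounted at the origin on the work surface. World frame = base frame: x ahead of the robot, y to its left, z up, the work surface at z = 0. Lengths are in mm, angles in rad, forces in N, time in s.
With the tool pointing down it reaches from about 275 to 1000 mm from the base axis. Payload 8.4 kg.
Tool frame: the origin (TCP) lies midway between the tips of the shut fingers; the grasp point (between the pads) lies 19 mm behind it; z points along the fingers, y is the direction in which the jaws open and shut (so a half turn about z gives the same grasp; the last joint's range is limited). The gripper opens to 85 mm and grips with 20 to 120 N. Pads are 22 mm wide; open, the fingers measure 114 mm over their backs; the gripper's body (76 mm by 85 mm) begins 54 mm behind the grasp point. The pads swing forward as they close: fully open they stand 13 mm farther back than shut.
Start: joints at [1.331, 0.353, 1.633, -0, 1.155, -0.002], TCP at [147.227, 607.414, 231.281] pointing down, gripper open.
Joint ranges: [-2.63, 2.63], [-0.92, 2.1], [0.06, 2.66], [-1.3, 4.44], [0, 2.69], [-3.02, 3.02]. Speed limits (rad/s): [2.22, 2.22, 2.79, 3.14, 3.14, 3.14].

## Interface

Orientations are given as [roll, pitch, yaw] about the fixed x, y, z axes, in that order (R = Rz(yaw) Ry(pitch) Rx(roll)).
In Python, from rig import r gives the robot as it stands. The module is installed in compiled form; this text tells all that it offers.
- The arm moves only by the tool drive_tool, never from a script. Its argument "moves" is a list of rows, each a list of 3 entries, a list of its own where there are three numbers: the closure, from 0 (fully open) to 1 (shut), then the shift along the tool's x, y, z in cm, then the turn about the tool's z in degrees. In form: [[claw, [dx, dy, dz], roll], ...]. A call has 1 to 12 rows; each row is the pose to reach, as a shift and turn from the pose measured when the call began, along the tool's axes at that moment; what a row does not reach only later rows make up. A row lasts 1/8 s, in which the tool goes at most 62.5 mm and 10.7 degrees, less where a joint would pass 70% of its speed; a pose out of reach is approached as far as the arm can. A call with a gripper value outside its range is refused whole. The fingers move at their own pace and stop on an object; "grip_force" is the grip in N (left out, the last holds). Time passes only in rows, so rows that repeat a pose let the fingers close. It gives the time, the measured TCP pose, the force and the opening at its end, in the units of the state.
- r.sense(): the state, without advancing time (a new reading comes with each control period).
- r.grab_frame(name): name is "scene" or "top" or "wrist"; returns a dict with "color" (420x560x3 uint8, red, green, blue), "fx", "fy", "cx", "cy" (pixels), "D" ([k1, k2, p1, p2, k3] as OpenCV has them; the pictures are not rectified), "pose" (4x4, takes a point from camera to world coordinates); the wrist camera has in their place "hand_eye" (4x4, takes a point from camera to tool coordinates, whose origin is the TCP and whose axes are the flange's). Camera axes: x right, y up, looking along -z (the intrinsics and any distortion apply to the point x, -y, -z); pixel columns grow to the right and rows downward; lengths in mm; the calibration is good to about 2 mm. A picture is of the moment at which its call begins: read the wrist's pose just before it. There is no depth.
- r.sign_off(): hands the job in, once; it reports no verdict.
Trained networks look in the newest picture that a camera, given by its name, has taken for a name from the list of things; names that differ only in an ending like _2 or _b are one class to them, and where a whole thing is asked for, a point or a joint stands for the part that bears it (a point fixed in the world has none). Each returns a list of dicts, best first, with "score" (0 to 1); they miss things now and then, are a little off and sometimes report something else, mostly with a low value. They report only what shows in the picture. A call takes as long as a camera call. They do not tell look-alikes from the thing itself.
- r.outline_of(thing, camera): "mask" (420x560 bool, what is visible of it) and "at" ([column, row] in pixels, amid what is visible of it).
- r.spot_point(thing, camera): "at" ([column, row] in pixels: a listed point, or the origin of a listed thing).
The state is a dict: "clock": time; "qpos": joint angles; "qvel": joint speeds; "joint_efforts": joint torques, N m; "eef_pos": TCP position; "tcp_rot": TCP orientation; "contact_force": force on the tool from outside, world axes, zero at the start; "wrist_torque": the same for the moment, N m; "opening": opening from 0.0 (shut) to 1.0 (fully open).
Only numpy, scipy, OpenCV 4.12 (cv2) and the standard library are available. Lean on these libraries where they do the work, as an engineer would, in place of code of your own. Each camera call takes 0.05 s, during which the arm holds its last target.

## Working session

There is one attempt and no reset: what is moved stays moved. The work goes in short steps, Python scripts to look and compute and a tool call to move; the robot and the scene stay as the last step left them, time stands still between calls to the robot, and variables do not carry over. Pictures are saved under pics/ and viewed, and the job is handed in when it is done.

Besides the shell and the picture viewer there is one more tool, called after ">>>" as name(argument=value, ...), one argument or row to a line, values as JSON. drive_tool: Moves the arm, as the interface text tells. Its arguments: {"type":"object","properties":{"moves":{"type":"array"},"grip_force":{"type":"number"}},"required":["moves"]}

```bash
mkdir -p pics; ls; cat > h.py <<'E'
import numpy as np, cv2
from rig import r
from scipy.spatial.transform import Rotation as R
def ray(f,px,pose=None):
    K=np.array([[f['fx'],0,f['cx']],[0,f['fy'],f['cy']],[0,0,1.]])
    p=cv2.undistortPoints(np.array([[px]],float),K,np.array(f['D'],float))[0,0]
    P=np.array(f['pose']) if pose is None else pose
    return P[:3,3],P[:3,:3]@np.array([p[0],-p[1],-1.])
def atz(f,px,z,pose=None):
    o,d=ray(f,px,pose); return o+d*(z-o[2])/d[2]
def proj(f,X,pose=None):
    P=np.array(f['pose']) if pose is None else pose
    K=np.array([[f['fx'],0,f['cx']],[0,f['fy'],f['cy']],[0,0,1.]])
    c=(np.linalg.inv(P)@np.r_[X,1])[:3]*[1,-1,-1]
    return cv2.projectPoints(c.reshape(1,1,3),np.zeros(3),np.zeros(3),K,np.array(f['D'],float))[0][0,0]
def toolpose(s):
    T=np.eye(4);T[:3,:3]=R.from_euler('xyz',s['tcp_rot']).as_matrix();T[:3,3]=s['eef_pos'];return T
def wf():
    s=r.sense(); f=r.grab_frame('wrist'); f['pose']=toolpose(s)@np.array(f['hand_eye']); return f
def save(n,im): cv2.imwrite('pics/'+n,im[:,:,::-1])
E
python3 - <<'E'
from h import *
s=r.sense();print({k:np.round(v,3).tolist() for k,v in s.items()})
for c in ['scene','top','wrist']:
    f=wf() if c=='wrist' else r.grab_frame(c); save(c+'0.png',f['color']); print(c,np.round(f['pose'],2).tolist(),f['fx'],f['D'])
    for t in ['bar','burnisher','press','collar']:
        try:
            print(t,[(round(float(d['score']),2),np.round(d['at']).tolist(),int(d['mask'].sum())) for d in r.outline_of(t,c)],[(round(float(d['score']),2),np.round(d['at'],1).tolist()) for d in r.spot_point(t,c)])
        except Exception as e: print(t,e)
print(r.sense()['clock'])
E
```

```text
pics
{'clock': 0.0, 'qpos': [1.331, 0.354, 1.634, 0.0, 1.155, -0.002], 'qvel': [-0.0, -0.0, 0.001, -0.001, -0.001, 0.0], 'joint_efforts': [-0.001, -60.527, -34.205, 0.0, 0.01, -0.0], 'eef_pos': [147.127, 606.951, 230.551], 'tcp_rot': [-3.14, -0.0, 2.904], 'contact_force': [-0.256, 0.176, 0.049], 'wrist_torque': [-0.041, -0.01, 0.015], 'opening': 0.998}
scene [[-0.72, -0.58, 0.37, 782.65], [0.69, -0.61, 0.39, 359.2], [-0.0, 0.54, 0.84, 628.91], [0.0, 0.0, 0.0, 1.0]] 459.89413163846154 [-0.03490991  0.          0.          0.          0.        ]
bar [(0.83, [348.0, 259.0], 1245), (0.82, [396.0, 201.0], 2378), (0.65, [396.0, 305.0], 548), (0.17, [196.0, 179.0], 5259)] [(0.78, [341.8, 275.3]), (0.78, [383.5, 237.4]), (0.78, [386.6, 316.5])]
burnisher [(0.89, [294.0, 295.0], 900)] [(0.56, [294.2, 308.0])]
press [(0.68, [188.0, 222.0], 20849)] [(0.7, [210.0, 199.9])]
collar it knows: bar, burnisher, press
top [[0.03, 0.98, -0.19, 349.68], [-1.0, 0.03, 0.03, 109.03], [0.04, 0.19, 0.98, 845.11], [0.0, 0.0, 0.0, 1.0]] 486.491341067779 [-0.04904132  0.          0.          0.          0.        ]
bar [(0.9, [198.0, 193.0], 631), (0.58, [142.0, 203.0], 345)] [(0.98, [201.9, 260.6]), (0.89, [202.6, 200.4]), (0.72, [149.6, 210.2])]
burnisher [(0.64, [208.0, 148.0], 460)] [(0.89, [211.5, 152.9])]
press [(0.73, [335.0, 158.0], 16572)] []
collar it knows: bar, burnisher, press
wrist [[0.24, -0.93, -0.27, 80.03], [0.97, 0.23, 0.07, 622.96], [-0.0, -0.27, 0.96, 374.22], [0.0, 0.0, 0.0, 1.0]] 362.1361116160014 [-0.02870606  0.          0.          0.          0.        ]
bar [] []
burnisher [] []
press [] []
collar it knows: bar, burnisher, press
1.2
```

View pics/scene0.png

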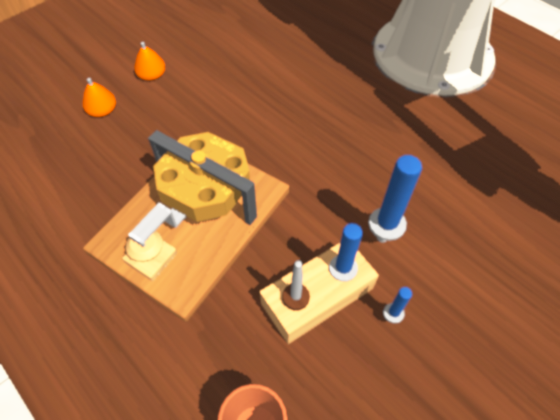

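View pics/top0.png

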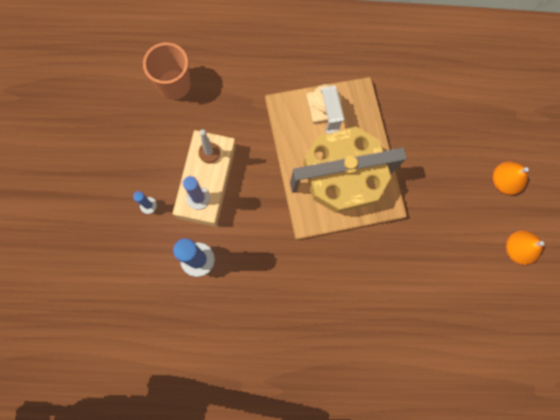

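View pics/wrist0.png

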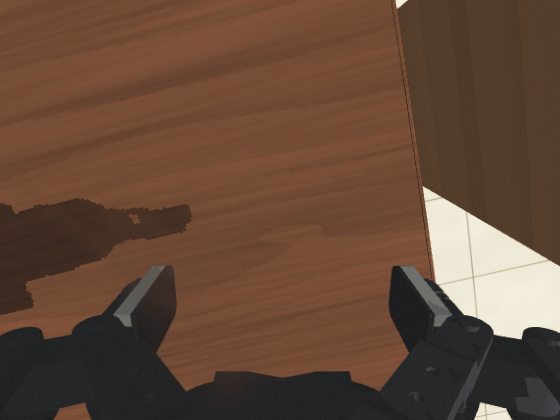

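```bash
python3 - <<'E'
from h import *
a=cv2.imread('pics/top0.png'); b=cv2.imread('pics/scene0.png')
cv2.imwrite('pics/c1.png',cv2.resize(a[110:250,270:420],None,fx=5,fy=5,interpolation=cv2.INTER_CUBIC)[:600])
cv2.imwrite('pics/c2.png',cv2.resize(b[220:340,250:410],None,fx=5,fy=5,interpolation=cv2.INTER_CUBIC))
cv2.imwrite('pics/c3.png',cv2.resize(b[120:240,130:290],None,fx=5,fy=5,interpolation=cv2.INTER_CUBIC))
cv2.imwrite('pics/c4.png',cv2.resize(a[120:240,120:250],None,fx=5,fy=5,interpolation=cv2.INTER_CUBIC))
E
```

```text
(no output)
```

View pics/c1.png

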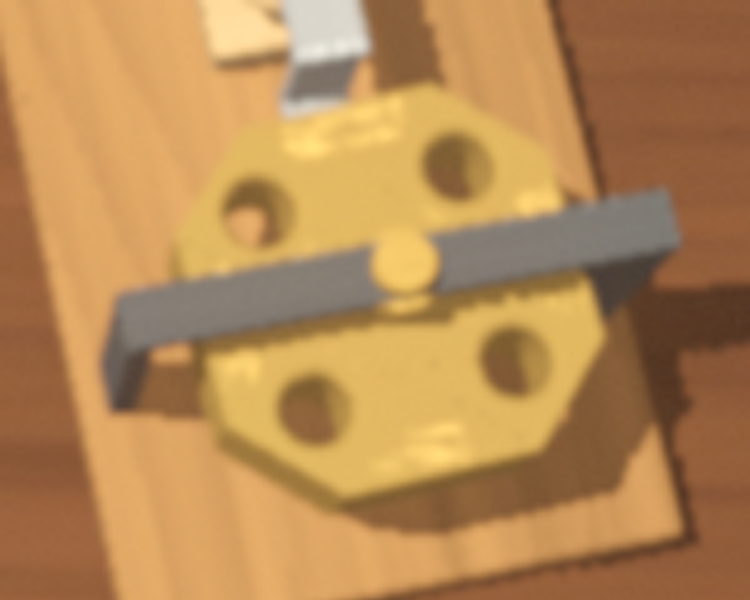

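View pics/c2.png

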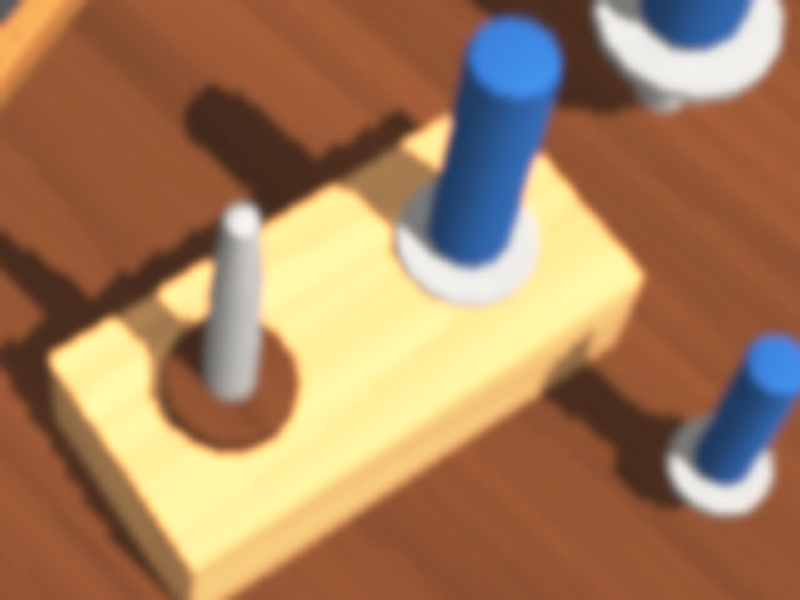

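View pics/c3.png

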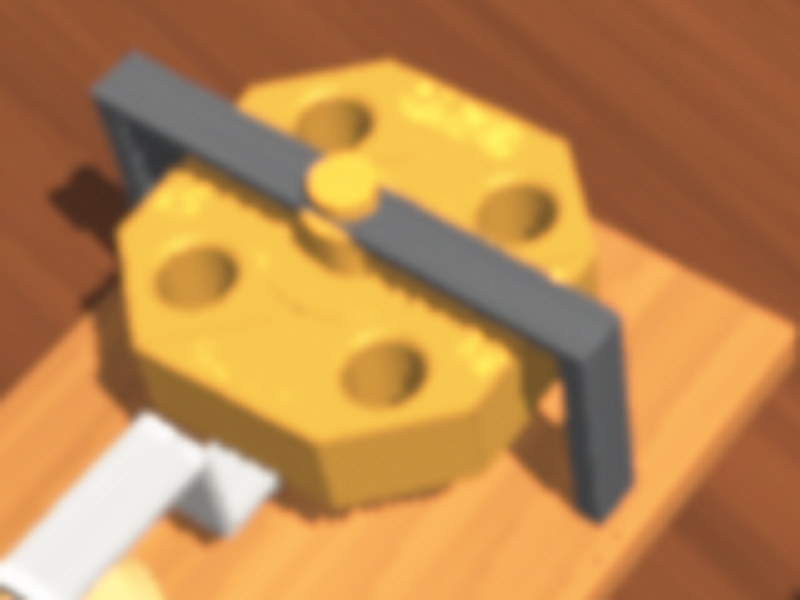

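View pics/c4.png

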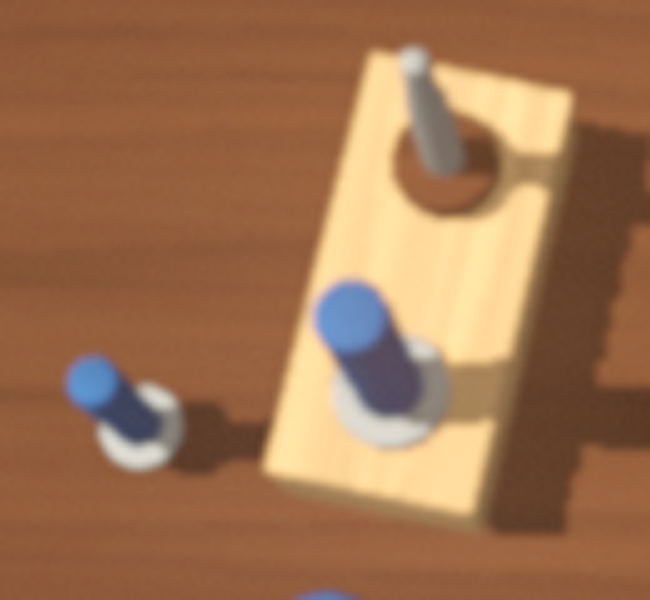

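```bash
python3 - <<'E'
from h import *
ft=r.grab_frame('top'); fs=r.grab_frame('scene')
t=lambda u,v:(270+(u+.5)/5-.5,110+(v+.5)/5-.5); s3=lambda u,v:(130+(u+.5)/5-.5,120+(v+.5)/5-.5)
c4=lambda u,v:(120+u/5-.4,120+v/5-.4); c2=lambda u,v:(250+u/5-.4,220+v/5-.4)
print('bar cap',atz(ft,c4(352,316),150),atz(fs,c2(515,58),150))
print('bar flange',atz(ft,c4(392,392),50),atz(fs,c2(468,240),50))
print('burn',atz(ft,c4(413,60),153),atz(fs,c2(242,215),153), 'flange',atz(ft,c4(446,165),50),atz(fs,c2(229,380),50))
n1=atz(ft,t(405,258),119);n2=atz(fs,s3(343,187),119);print('nub',n1,n2)
L=atz(ft,t(124,322),111);Rr=atz(ft,t(672,217),111);print('strap',L,Rr,np.linalg.norm(L-Rr),(L+Rr)/2)
L2=atz(fs,s3(590,340),111);R2=atz(fs,s3(115,75),111);print('strap scene',L2,R2,np.linalg.norm(L2-R2),(L2+R2)/2)
d=L-Rr;print('press y dir deg',np.degrees(np.arctan2(d[1],d[0]))); d=L2-R2;print(np.degrees(np.arctan2(d[1],d[0])))
yw=np.degrees(np.arctan2(d[1],d[0]))-90
for nm,f,g,H in [('top',ft,t,[(258,212),(457,166),(316,408),(514,360)]),('scene',fs,s3,[(333,125),(516,212),(196,277),(383,372)])]:
    P=[atz(f,g(*h),90.5) for h in H]; c=np.mean(P,0);print(nm,'ctr',c)
    for p in P: print(p, np.linalg.norm((p-c)[:2]),np.degrees(np.arctan2(*(p-c)[[1,0]]))%360-yw)
E
```

```text
bar cap [523.25435361 215.39354213 150.        ] [527.68935227 217.23254987 150.        ]
bar flange [522.63037484 215.7604394   50.        ] [527.75974901 217.45294168  50.        ]
burn [601.88319314 201.82834086 153.        ] [605.94049132 202.54109084 153.        ] flange [602.24082479 202.21612824  50.        ] [604.79260797 201.05507305  50.        ]
nub [575.07068096 -27.30004269 119.        ] [578.60358184 -25.55923744 119.        ]
strap [553.15911899  59.79963368 111.        ] [ 594.74159149 -114.90968906  111.        ] 179.5896697189469 [573.95035524 -27.55502769 111.        ]
strap scene [559.66925747  58.88323194 111.        ] [ 598.2264098  -113.60198265  111.        ] 176.74219430462884 [578.94783363 -27.35937536 111.        ]
press y dir deg 103.3878468962929
102.60067670492892
top ctr [574.35131558 -26.57634753  90.5       ]
[597.57215607  15.50305972  90.5       ] 48.061252041537884 48.507923497955694
[616.07258503 -49.96261536  90.5       ] 47.828671817000675 318.1271293124794
[532.71259952  -3.78190671  90.5       ] 47.469666179045596 138.70153636330997
[551.04792168 -68.06392778  90.5       ] 47.584319703717604 228.07659006197144
scene ctr [577.62540131 -26.94013056  90.5       ]
[554.23640674 -68.61223674  90.5       ] 47.78712693066809 228.0954554052766
[535.71555958  -3.60336777  90.5       ] 47.969149789417955 138.28884064193727
[619.53691898 -50.12733828  90.5       ] 47.89803665084868 318.4461165415532
[601.01271994  14.58242054  90.5       ] 47.65594320624871 48.00920747820654
```

```bash
cat >> h.py <<'E'
def go(x,y,z,yaw):
    s=r.sense();T=toolpose(s);d=T[:3,:3].T@(np.array([x,y,z])-T[:3,3])/10
    cy=np.degrees(np.arctan2(T[1,0],T[0,0]));print('shift cm',np.round(d,2),'roll',round((cy-yaw+180)%360-180,1),'yaw now',round(cy,1),'t',s['clock'])
E
python3 - <<'E'
from h import *
ft=r.grab_frame('top'); fs=r.grab_frame('scene')
print('big',atz(ft,(202,260.6),0),atz(fs,(383.5,237.4),0)); print('small',atz(ft,(149.6,210.2),0),atz(fs,(386.6,316.5),0))
print('bigcap',atz(ft,(185,249),190),atz(fs,(408,164),190))
go(525.5,216.4,260,170)
E
```

```text
big [423.05427713 209.09626569   0.        ] [421.14216584 213.84120115   0.        ]
small [5.08511975e+02 3.06174928e+02 1.13686838e-13] [518.0342896  299.58651237   0.        ]
bigcap [421.38413316 210.28591556 190.        ] [429.0222082  212.90781372 190.        ]
shift cm [-45.97 -29.09  -2.87] roll -3.6 yaw now 166.4 t 1.4
```

>>> drive_tool(
  moves=[
    [0,[-5,-3,-3],-3.6],
    [0,[-10.5,-6.5,-3],-3.6],
    [0,[-16,-10,-3],-3.6],
    [0,[-21,-13.5,-3],-3.6],
    [0,[-26.5,-17,-3],-3.6],
    [0,[-32,-20,-3],-3.6],
    [0,[-37,-23.5,-3],-3.6],
    [0,[-42,-26.5,-3],-3.6],
    [0,[-46,-29.1,-2.9],-3.6],
    [0,[-46,-29.1,-2.9],-3.6],
    [0,[-46,-29.1,-2.9],-3.6],
    [0,[-46,-29.1,-2.9],-3.6],
  ],
)

```text
clock: 2.9
eef_pos: [525.0, 217.1, 260.3]
tcp_rot: [3.141, -0.0, 2.968]
contact_force: [-0.1, 0.7, 0.6]
opening: 0.997
```

```bash
python3 - <<'E'
from h import *
f=wf(); save('w1.png',f['color']); print([(round(float(d['score']),2),np.round(d['at']).tolist()) for d in r.spot_point('bar','wrist')])
for X in [(525.5,216.4,150),(525.5,216.4,50)]: print(proj(f,np.array(X)))
go(525.5,216.4,90,170)
E
```

```text
[(0.72, [260.0, 77.0]), (0.62, [358.0, 146.0]), (0.56, [279.0, 173.0])]
[282.6897292  204.39695532]
[282.62849427 177.6745664 ]
shift cm [-0.06 -0.07 17.04] roll 0.1 yaw now 170.1 t 3.0
```

View pics/w1.png

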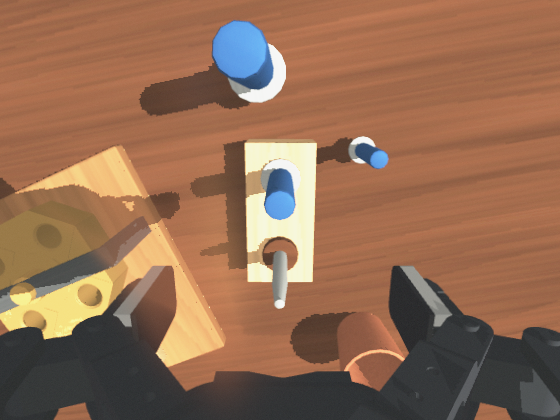

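The wrist view shows big (258,75), middle (280,190, in the rack) and small (370,152). The middle-sized one, in the rack beside the burnisher (280,270), is the bar, and it sits where I predicted. Next I descend and grasp.

>>> drive_tool(
  moves=[
    [0,[0,0,5],0],
    [0,[0,0,10],0],
    [0,[0,0,14],0],
    [0,[0,0,16.5],0],
    [0,[0,0,17],0],
    [0,[0,0,17],0],
    [1,[0,0,17],0],
    [1,[0,0,17],0],
    [1,[0,0,17],0],
    [1,[0,0,17],0],
    [1,[0,0,17],0],
    [1,[0,0,17],0],
  ],
  grip_force=80,
)

```text
clock: 4.5
eef_pos: [525.3, 217.2, 90.9]
tcp_rot: [3.141, 0.0, 2.968]
contact_force: [-0.8, -0.9, 6.2]
opening: 0.261
```

>>> drive_tool(
  moves=[
    [1,[0,0,-1],0],
    [1,[0,0,-3],0],
    [1,[0,0,-6],0],
    [1,[0,0,-10],0],
    [1,[0,0,-13],0],
    [1,[0,0,-14],0],
    [1,[0,0,-14],0],
  ],
  grip_force=80,
)

```text
clock: 5.38
eef_pos: [525.2, 217.1, 230.9]
tcp_rot: [3.141, 0.001, 2.968]
contact_force: [-0.6, -0.4, -2.2]
opening: 0.263
```

```bash
python3 - <<'E'
from h import *
f=wf(); save('w2.png',f['color']); f=r.grab_frame('scene'); save('s2.png',f['color']);s=r.sense();print(s['eef_pos'],s['opening'],s['contact_force'])
th=np.radians(228+13); 
print(576.2+48*np.cos(th),-27+48*np.sin(th)); go(576.2+48*np.cos(th),-27+48*np.sin(th),230,241)
p=s['eef_pos'];print(proj(f,np.array([525.5,p[1],p[2]-75])),proj(f,np.array([525.5,p[1],p[2]-40])),proj(f,np.array([525.5,p[1],p[2]+60])))
E
```

```text
[524.51336217 216.87838066 229.54423802] 0.2608036681587274 [-0.91646493  0.04373721 -1.99633402]
552.9291382281759 -68.981745942691
shift cm [ -7.73 -27.67  -0.04] roll -70.9 yaw now 170.1 t 5.475
[354.09030743 228.01457042] [358.22458849 212.29965773] [373.03658494 155.7826303 ]
```

View pics/w2.png

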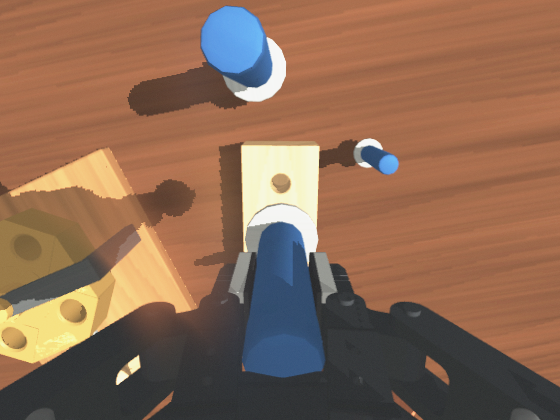

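View pics/s2.png

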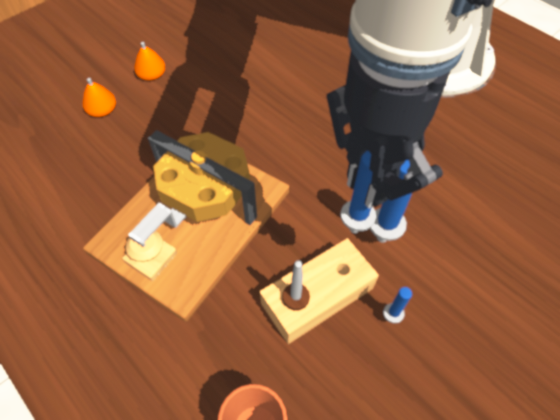

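>>> drive_tool(
  moves=[
    [1,[-1,-4,0],-10],
    [1,[-2,-8,0],-20],
    [1,[-3.3,-12,0],-30],
    [1,[-4.5,-16,0],-40],
    [1,[-5.6,-20,0],-50],
    [1,[-6.7,-24,0],-60],
    [1,[-7.7,-27.6,0],-70],
    [1,[-7.7,-27.6,0],-71],
    [1,[-7.7,-27.6,0],-71],
    [1,[-7.7,-27.6,0],-71],
  ],
  grip_force=80,
)

```text
clock: 6.72
eef_pos: [552.4, -67.4, 229.1]
tcp_rot: [3.14, -0.001, -2.076]
contact_force: [0.6, 0.1, -0.7]
opening: 0.257
```

```bash
python3 - <<'E'
from h import *
f=wf(); save('w3.png',f['color']); f=r.grab_frame('scene'); save('s3.png',f['color']);f=r.grab_frame('top'); save('t3.png',f['color'])
go(552.7,-68.5,140,241)
E
```

```text
shift cm [ 0.08 -0.06  8.95] roll 0.1 yaw now -118.9 t 6.875
```

View pics/w3.png

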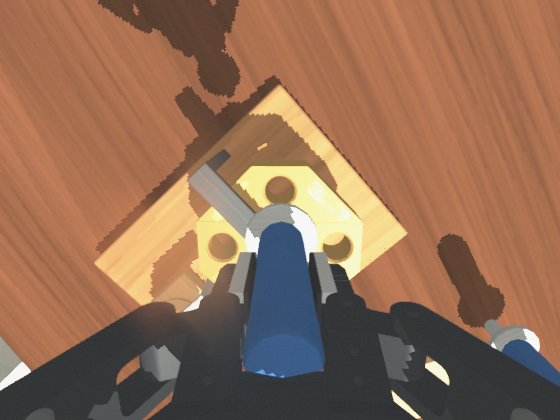

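View pics/s3.png

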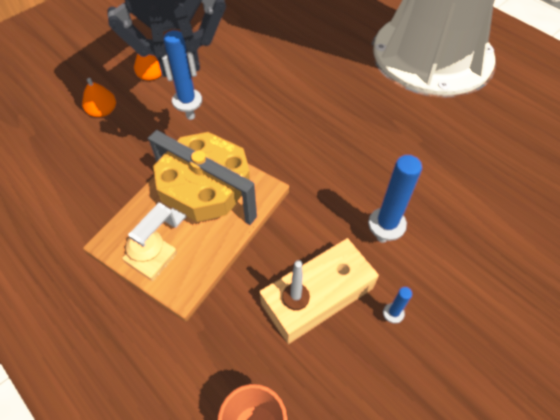

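View pics/t3.png

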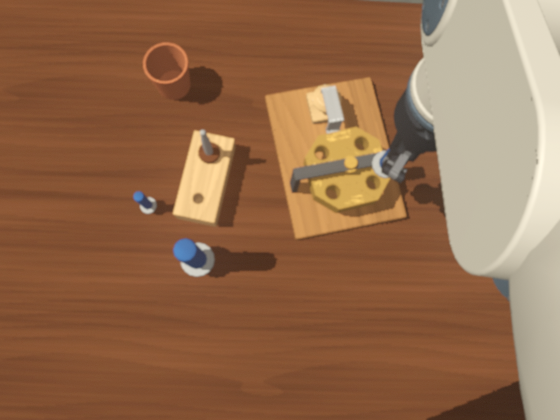

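```bash
python3 - <<'E'
from h import *
s=r.sense();print(np.round(s['qpos'],2),s['eef_pos'])
p=s['eef_pos'];b=np.array([p[0]-.3,p[1],p[2]-75])
for c in ['scene','top']:
    f=r.grab_frame(c)
    print(c,'pinbottom',proj(f,b),'flange',proj(f,b+[0,0,32]),'cap',proj(f,b+[0,0,135]),'hole',proj(f,np.array([552.7,-68.5,90])))
E
cat > crop.py <<'E'
import cv2,sys
n,o,x,y,w,h,k=sys.argv[1],sys.argv[2],*map(int,sys.argv[3:8])
a=cv2.imread('pics/'+n);cv2.imwrite('pics/'+o,cv2.resize(a[y:y+h,x:x+w],None,fx=k,fy=k,interpolation=cv2.INTER_CUBIC))
E
python3 crop.py s3.png s3c.png 130 20 150 120 5
```

```text
[-0.12  0.25  1.78 -0.    1.11 -2.76] [552.69701193 -67.48636679 229.54200301]
scene pinbottom [190.80445954 114.58803784] flange [186.99028764  97.82369096] cap [172.27793711  32.87237943] hole [197.08459843 144.32805633]
top pinbottom [381.86569209 169.9531098 ] flange [387.43736586 163.81390474] cap [409.32166145 139.67853244] hole [372.5842211  180.69742536]
```

View pics/s3c.png

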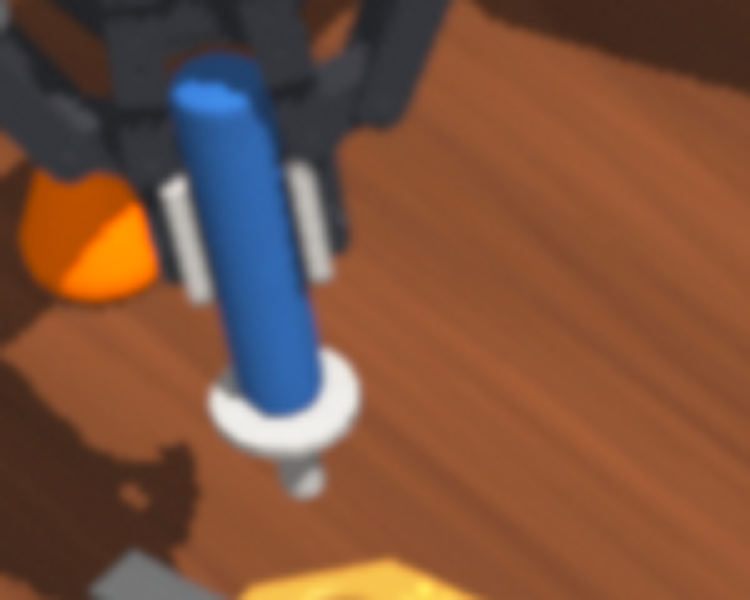

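>>> drive_tool(
  moves=[
    [1,[0.1,-0.1,3],0],
    [1,[0.1,-0.1,5],0],
    [1,[0.1,-0.1,6],0],
    [1,[0.1,-0.1,7],0],
    [1,[0.1,-0.1,8],0],
    [1,[0.1,-0.1,8.8],0],
    [1,[0.1,-0.1,9.1],0],
    [1,[0.1,-0.1,9.1],0],
  ],
  grip_force=80,
)

```text
clock: 7.98
eef_pos: [553.1, -69.1, 138.6]
tcp_rot: [3.141, -0.001, -2.075]
contact_force: [-0.2, 0.2, -2.2]
opening: 0.263
```

```bash
python3 - <<'E'
from h import *
f=r.grab_frame('scene'); save('s4.png',f['color']);f=wf(); save('w4.png',f['color']); s=r.sense();print(s['contact_force'],s['wrist_torque'],s['opening'],s['eef_pos'])
E
python3 crop.py s4.png s4c.png 130 60 150 120 5
```

```text
[-0.34575531  0.02167939 -1.47579665] [ 0.03545219  0.02939746 -0.05350383] 0.2634904740101696 [553.28203195 -69.15860413 138.98268305]
```

View pics/s4c.png

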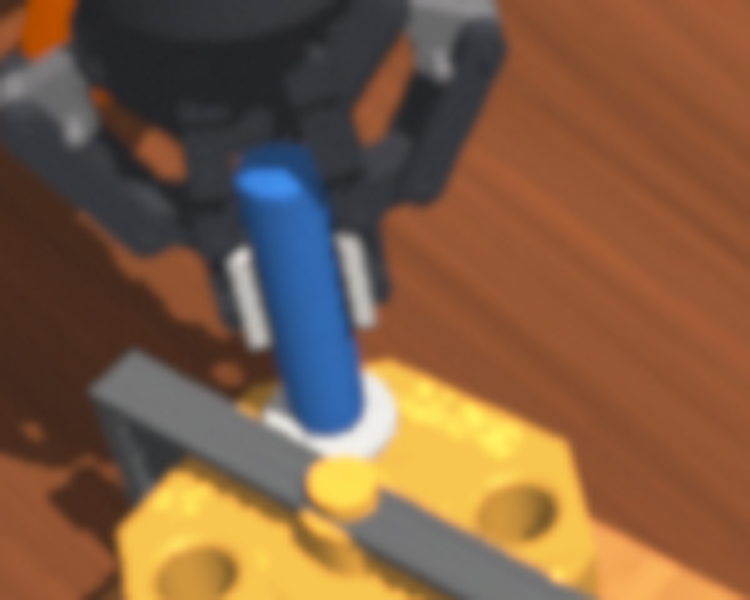

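View pics/w4.png

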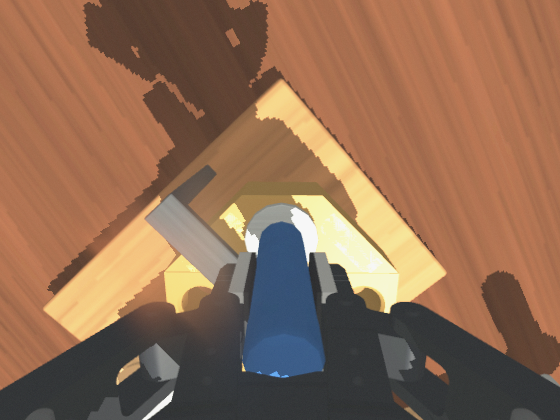

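>>> drive_tool(
  moves=[
    [1,[-0.04,0.59,0.03],7],
    [1,[-0.14,1.16,0.06],14],
    [1,[-0.32,1.72,0.1],21],
    [1,[-0.56,2.25,0.14],28],
    [1,[-0.87,2.75,0.18],35],
    [1,[-1.23,3.21,0.22],42],
    [1,[-1.65,3.62,0.26],49],
    [1,[-2.12,3.98,0.3],56],
    [1,[-2.62,4.28,0.33],63],
    [1,[-3.16,4.51,0.36],70],
    [1,[-3.72,4.68,0.4],77],
    [1,[-3.72,4.68,0.4],77],
  ],
  grip_force=80,
)

```text
clock: 9.57
eef_pos: [530.7, -14.1, 135.4]
tcp_rot: [-3.141, 0.0, 2.865]
contact_force: [-0.1, -0.9, -0.2]
opening: 0.264
```

```bash
python3 - <<'E'
from h import *
f=r.grab_frame('scene'); save('s5.png',f['color']);f=r.grab_frame('top'); save('t5.png',f['color']); s=r.sense();print(s['contact_force'],s['wrist_torque'],s['opening'],s['eef_pos'])
p=s['eef_pos'];c=np.array([576,-26.8]);d=p[:2]-c;print('press ang',np.degrees(np.arctan2(d[1],d[0]))%360-13,np.hypot(*d),'yaw',np.degrees(s['tcp_rot'][2])%360)
E
python3 crop.py s5.png s5c.png 130 60 150 120 5
```

```text
[-0.31402027 -0.95346307 -0.39082362] [-0.31753023 -0.07632997 -0.05647936] 0.25986846823236903 [530.5914074  -14.09865488 135.31770366]
press ang 151.373036491982 47.151505274393436 yaw 164.24850629302583
```

View pics/s5c.png

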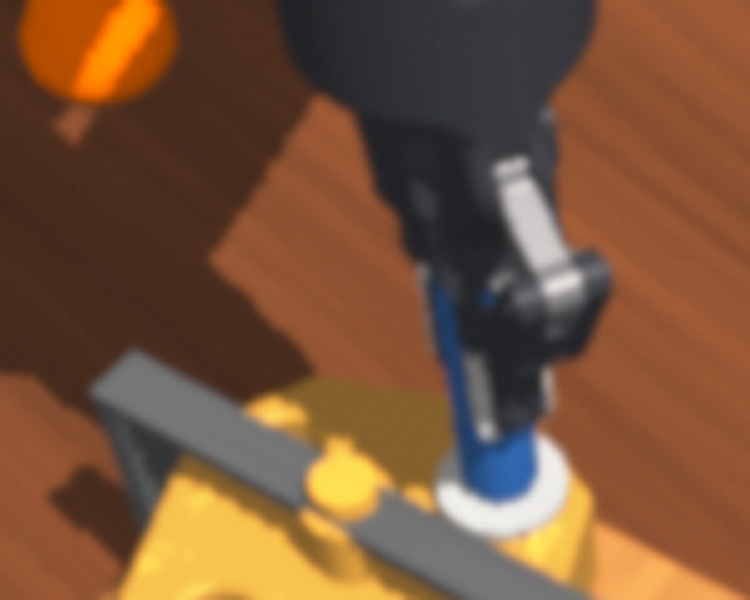

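View pics/t5.png

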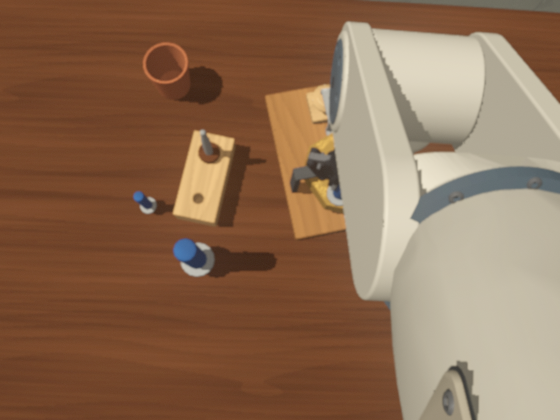

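>>> drive_tool(
  moves=[
    [1,[-0.02,0.59,0.03],7],
    [1,[-0.1,1.16,0.06],14],
    [1,[-0.28,1.72,0.1],21],
    [1,[-0.55,2.33,0.13],29],
    [1,[-0.55,2.33,0.13],29],
    [1,[-0.55,2.33,0.13],29],
  ],
  grip_force=80,
)

```text
clock: 10.42
eef_pos: [542.0, 6.8, 134.0]
tcp_rot: [-3.141, 0.0, 2.364]
contact_force: [-0.2, -1.5, -1.5]
opening: 0.263
```

```bash
python3 - <<'E'
from h import *
f=r.grab_frame('scene'); save('s6.png',f['color']);f=wf();save('w6.png',f['color']); s=r.sense();print(s['contact_force'],s['wrist_torque'],s['opening'],s['eef_pos'])
p=s['eef_pos'];c=np.array([576,-26.8]);d=p[:2]-c;print('press ang',np.degrees(np.arctan2(d[1],d[0]))%360-13,np.hypot(*d),'yaw',np.degrees(s['tcp_rot'][2])%360)
E
python3 crop.py s6.png s6c.png 130 60 150 120 5
```

```text
[-0.97784067 -1.78531697 -2.07790782] [-0.35433049  0.09105195  0.00851934] 0.2603211133139225 [542.02545498   6.78145102 133.99664557]
press ang 122.33338821420003 47.770111593303675 yaw 135.3591479600266
```

View pics/s6c.png

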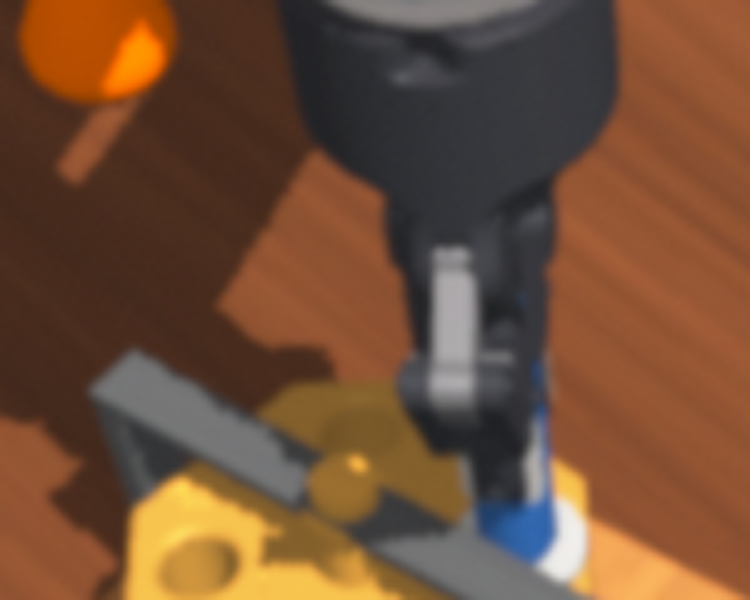

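View pics/w6.png

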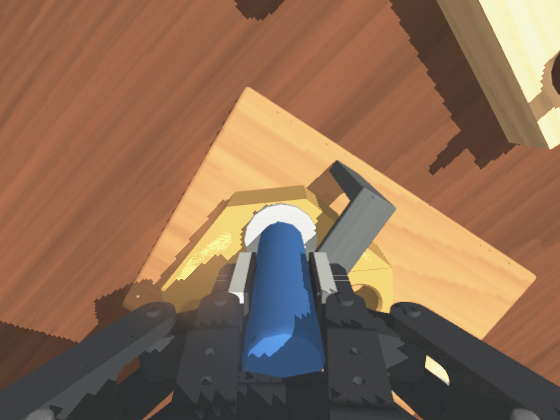

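>>> drive_tool(
  moves=[
    [1,[0.25,-0.4,0],0],
    [1,[0.51,-0.8,0],0],
    [1,[0.51,-0.8,0],0],
    [1,[0.51,-0.8,-1],0],
    [1,[0.51,-0.8,-2.5],0],
    [1,[0.51,-0.8,-4.5],0],
    [1,[0.51,-0.8,-6.5],0],
    [1,[0.51,-0.8,-8.1],0],
    [1,[0.51,-0.8,-8.1],0],
  ],
  grip_force=80,
)

```text
clock: 11.65
eef_pos: [533.5, 4.8, 216.6]
tcp_rot: [3.14, 0.002, 2.363]
contact_force: [-0.5, -0.7, -1.9]
opening: 0.262
```

```bash
python3 - <<'E'
from h import *
f=r.grab_frame('scene'); save('s7.png',f['color']); s=r.sense();print(s['contact_force'],s['wrist_torque'],s['opening'],s['eef_pos'])
f=r.grab_frame('top'); save('t7.png',f['color']);f=wf();save('w7.png',f['color'])
E
python3 crop.py s7.png s7c.png 130 60 150 120 5
```

```text
[ 0.71831449 -0.20348947 -2.31725599] [ 0.02508097 -0.03186797  0.02608327] 0.2541473750647508 [532.87278483   4.78664887 215.54705857]
```

View pics/s7c.png

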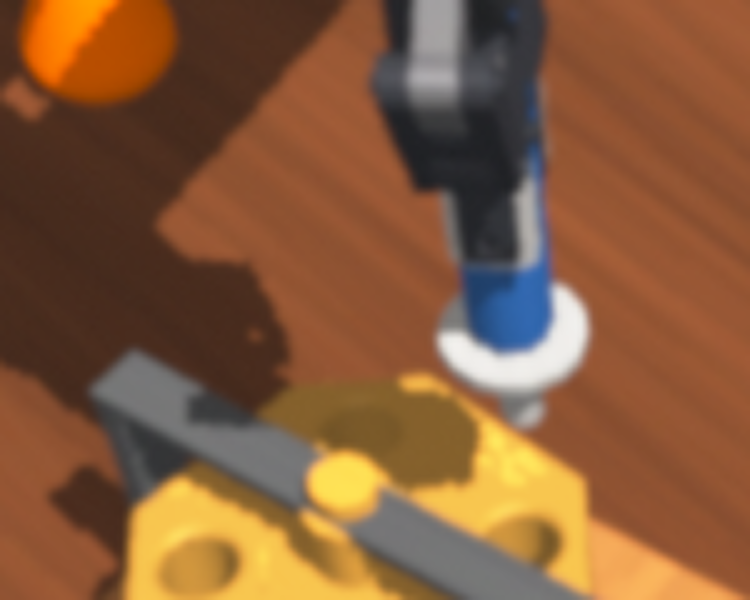

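View pics/w7.png

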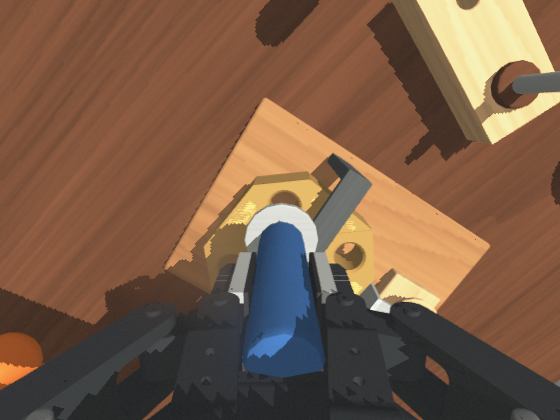

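```bash
python3 - <<'E'
from h import *
f=r.grab_frame('scene'); s3=lambda u,v:(130+(u+.5)/5-.5,60+(v+.5)/5-.5)
c=np.array([578,-26.7])
for j in [1.7,1.85]:
  z=91-8/2.6*j-.5
  for h in [(362,430),(525,541),(198,567)]:
    p=atz(f,s3(*h),z);d=p[:2]-c;print(j,p,np.hypot(*d),np.degrees(np.arctan2(d[1],d[0]))%360-13)
s=r.sense();p=s['eef_pos'];b=np.array([p[0],p[1],p[2]-75])
inv=lambda q:((np.array(q)-[130,60])*5+2)
print('pred pinbot',inv(proj(f,b)),'flange top',inv(proj(f,b+[0,0,35])))
E
```

```text
1.7 [546.76977595 -64.91868672  85.26923077] 49.35579914039783 217.74618185099845
1.7 [538.56183492   3.18850289  85.26923077] 49.48425476228007 129.84306417975552
1.7 [615.30698072 -56.7278676   85.26923077] 47.89032933171924 308.1698975888239
1.85 [546.56952099 -65.27875247  84.80769231] 49.76138214809344 217.82996607728057
1.85 [538.35461157   2.88625888  84.80769231] 49.468207352962 130.2670358488994
1.85 [615.16491258 -57.0809795   84.80769231] 48.00244413055197 307.735236563084
pred pinbot [529.73414941 412.59790081] flange top [518.99053122 325.60893262]
```

```bash
python3 - <<'E'
from h import *
go(545.9,-64.2,216,231.2)
E
```

```text
shift cm [-5.82 -3.94 -0.18] roll -95.8 yaw now 135.4 t 11.85
```

>>> drive_tool(
  moves=[
    [1,[-0.6,-0.4,-0.2],-10],
    [1,[-1.2,-0.8,-0.2],-20],
    [1,[-1.8,-1.2,-0.2],-30],
    [1,[-2.4,-1.6,-0.2],-40],
    [1,[-3,-2,-0.2],-50],
    [1,[-3.6,-2.4,-0.2],-60],
    [1,[-4.2,-2.8,-0.2],-70],
    [1,[-4.8,-3.3,-0.2],-80],
    [1,[-5.4,-3.7,-0.2],-90],
    [1,[-5.8,-3.9,-0.2],-96],
    [1,[-5.8,-3.9,-0.2],-96],
    [1,[-5.8,-3.9,-0.2],-96],
  ],
  grip_force=80,
)

```text
clock: 13.35
eef_pos: [545.7, -63.6, 215.7]
tcp_rot: [3.14, -0.002, -2.248]
contact_force: [-0.7, 1.2, -2.5]
opening: 0.261
```

```bash
python3 - <<'E'
from h import *
go(545.9,-64.2,133,231.2)
f=r.grab_frame('scene'); save('s8.png',f['color']);f=wf();save('w8.png',f['color'])
E
python3 crop.py s8.png s8c.png 130 40 150 120 5
```

```text
shift cm [ 0.02 -0.07  8.27] roll 0.0 yaw now -128.8 t 13.35
```

View pics/s8c.png

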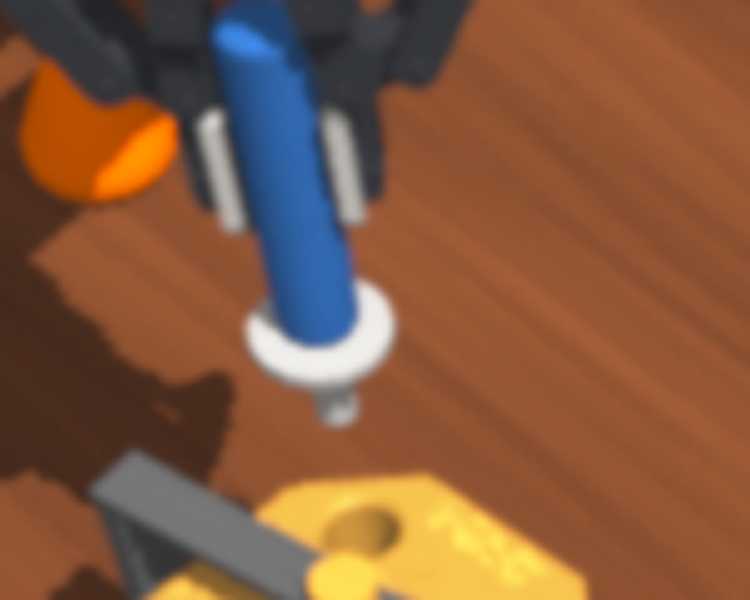

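>>> drive_tool(
  moves=[
    [1,[0,-0.1,3],0],
    [1,[0,-0.1,4.5],0],
    [1,[0,-0.1,5.5],0],
    [1,[0,-0.1,6.5],0],
    [1,[0,-0.1,7.5],0],
    [1,[0,-0.1,8.2],0],
    [1,[0,-0.1,8.2],0],
    [1,[0,-0.1,8.2],0],
  ],
  grip_force=80,
)

```text
clock: 14.45
eef_pos: [546.7, -64.2, 134.3]
tcp_rot: [3.14, -0.001, -2.247]
contact_force: [0.1, -0.2, -0.7]
opening: 0.26
```

```bash
python3 - <<'E'
from h import *
f=r.grab_frame('scene'); save('s9.png',f['color'])
s=r.sense();p=s['eef_pos'];c=np.array([576,-26.8]);d=p[:2]-c;print(p,s['contact_force'],'press ang',np.degrees(np.arctan2(d[1],d[0]))%360-13,np.hypot(*d),'yaw',np.degrees(s['tcp_rot'][2])%360)
E
python3 crop.py s9.png s9c.png 130 60 150 120 5
```

```text
[546.76767018 -64.24889071 134.34200623] [ 0.3124141   0.18875896 -0.99851199] press ang 219.0246623825476 47.50735228978294 yaw 231.28539923843556
```

View pics/s9c.png

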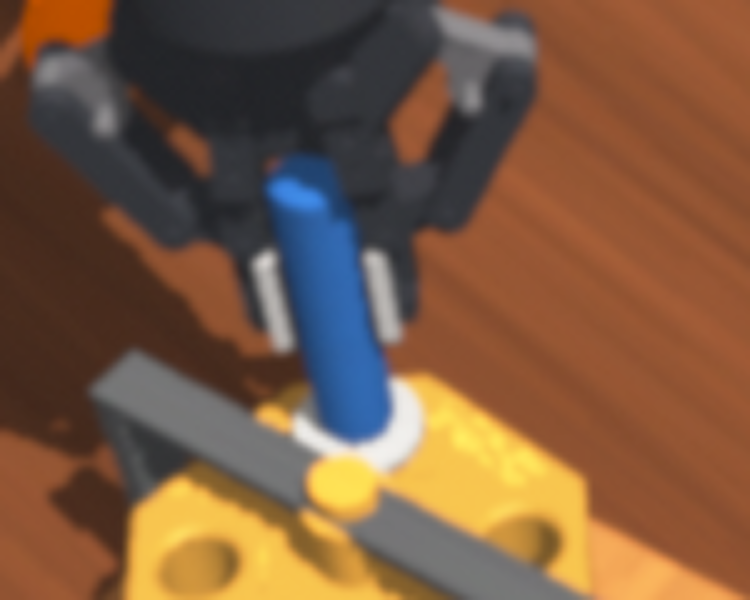

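>>> drive_tool(
  moves=[
    [1,[0,0.59,0.03],7],
    [1,[-0.1,1.16,0.06],14],
    [1,[-0.27,1.72,0.1],21],
    [1,[-0.51,2.25,0.14],28],
    [1,[-0.82,2.75,0.18],35],
    [1,[-1.18,3.21,0.22],42],
    [1,[-1.55,3.58,0.26],48],
    [1,[-1.55,3.58,0.26],48],
  ],
  grip_force=80,
)

```text
clock: 15.5
eef_pos: [528.9, -29.8, 132.2]
tcp_rot: [-3.141, -0.001, -3.083]
contact_force: [0.3, -0.6, -1.0]
opening: 0.262
```

```bash
cat >st.py <<'E'
from h import *
s=r.sense();p=s['eef_pos'];c=np.array([576,-26.8]);d=p[:2]-c;print(p,s['contact_force'],s['wrist_torque'],'press ang',np.degrees(np.arctan2(d[1],d[0]))%360-13,np.hypot(*d),'yaw',np.degrees(s['tcp_rot'][2])%360)
E
python3 st.py
```

```text
[528.86114121 -29.81828638 132.21776337] [ 0.31587215 -0.63561128 -0.95222684] [-0.25102914 -0.03816004  0.01660405] press ang 170.66362957634374 47.23538991343902 yaw 183.3457637856854
```

>>> drive_tool(
  moves=[
    [1,[0.02,0.17,0.02],2],
    [1,[0.02,0.34,0.03],4],
    [1,[0,0.5,0.04],6],
    [1,[0,0.5,0.04],6],
  ],
  grip_force=80,
)

```text
clock: 16.0
eef_pos: [528.6, -25.6, 132.0]
tcp_rot: [-3.14, -0.0, 3.096]
contact_force: [0.1, -6.2, -0.7]
opening: 0.257
```

```bash
python3 st.py; python3 - <<'E'
from h import *
f=r.grab_frame('scene'); save('s10.png',f['color']);f=wf();save('w10.png',f['color'])
E
python3 crop.py s10.png s10c.png 130 60 150 120 5
```

```text
[528.64164221 -25.55320767 131.98476007] [ 0.07385638 -6.18886652 -0.69283986] [-1.31150252  0.01012738 -0.04855749] press ang 165.49193585459867 47.37476694809622 yaw 177.36853240647434
```

View pics/s10c.png

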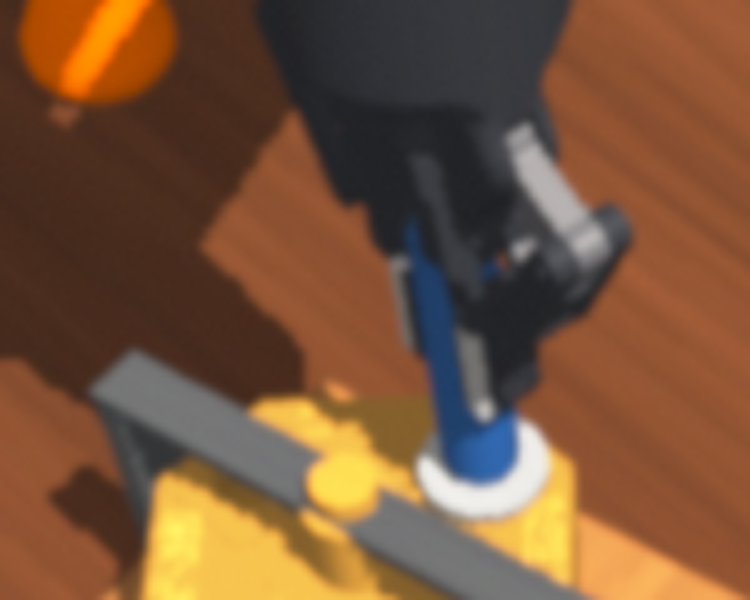

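View pics/w10.png

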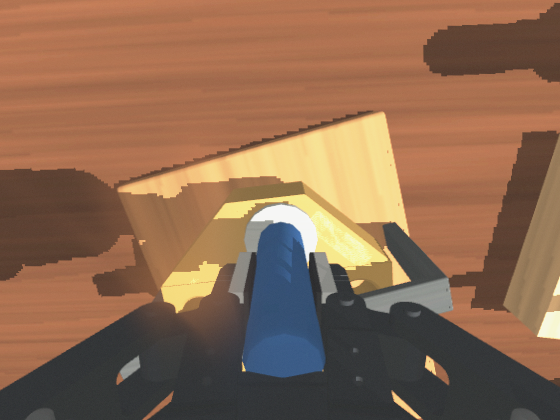

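>>> drive_tool(
  moves=[
    [1,[0.03,0.15,0],1],
    [1,[0.03,0.2,0],1],
    [1,[0.03,0.2,0],1],
  ],
  grip_force=80,
)

```text
clock: 16.48
eef_pos: [528.5, -25.1, 132.1]
tcp_rot: [-3.137, 0.0, 3.08]
contact_force: [0.5, -10.2, -1.6]
opening: 0.258
```

```bash
python3 st.py
```

```text
[528.47952198 -25.06931016 132.07420706] [  0.45790411 -10.16598902  -1.58748097] [-2.27703042 -0.04683457 -0.04911901] press ang 164.91421677922827 47.55198333358213 yaw 176.4608178909697
```

>>> drive_tool(
  moves=[
    [1,[0,-0.3,0],0],
    [1,[0,-0.65,0.1],0],
    [1,[0,-0.65,0.25],0],
    [1,[0,-0.65,0.35],0],
    [1,[0,-0.65,0.35],0],
  ],
  grip_force=80,
)

```text
clock: 17.1
eef_pos: [528.1, -31.5, 128.9]
tcp_rot: [-3.137, 0.0, 3.08]
contact_force: [-1.2, -1.1, 4.8]
opening: 0.26
```

```bash
python3 st.py
```

```text
[528.11098059 -31.50638274 128.88502399] [-1.18433494 -1.06920312  4.83185403] [-0.10993708  0.31021613  0.01618451] press ang 172.61282575166405 48.119727960233305 yaw 176.4712870192124
```

Seated: 5 N upward on the flange, no side load. Releasing and retreating upward.

>>> drive_tool(
  moves=[
    [0.5,[0,0,0],0],
    [0,[0,0,0],0],
    [0,[0,0,0],0],
    [0,[0,0,0],0],
    [0,[0,0,0],0],
    [0,[0,0,-3],0],
    [0,[0,0,-7],0],
    [0,[0,0,-12],0],
    [0,[4,0,-16],0],
    [0,[9,0,-18],0],
    [0,[14,0,-18],0],
    [0,[14,0,-18],0],
  ],
)

```text
clock: 18.6
eef_pos: [385.8, -22.0, 309.2]
tcp_rot: [-3.137, 0.0, 3.08]
contact_force: [-0.2, 0.5, 1.0]
opening: 1.001
```

```bash
python3 - <<'E'
from h import *
f=r.grab_frame('scene'); save('s11.png',f['color']);f=r.grab_frame('top'); save('t11.png',f['color']);print(r.sense()['clock'],r.sense()['opening'])
E
python3 crop.py s11.png s11c.png 130 60 150 120 5;python3 crop.py t11.png t11c.png 270 90 150 120 5
```

```text
18.7 1.003203384863511
```

View pics/s11.png

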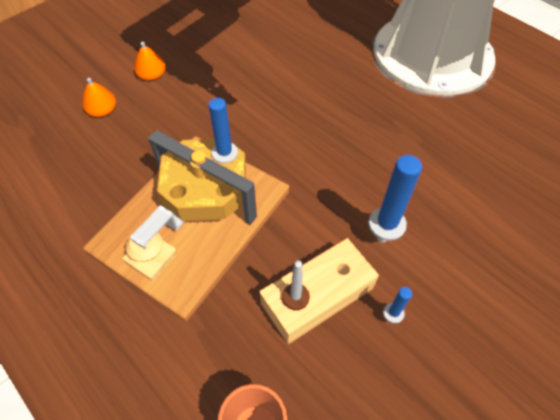

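View pics/s11c.png

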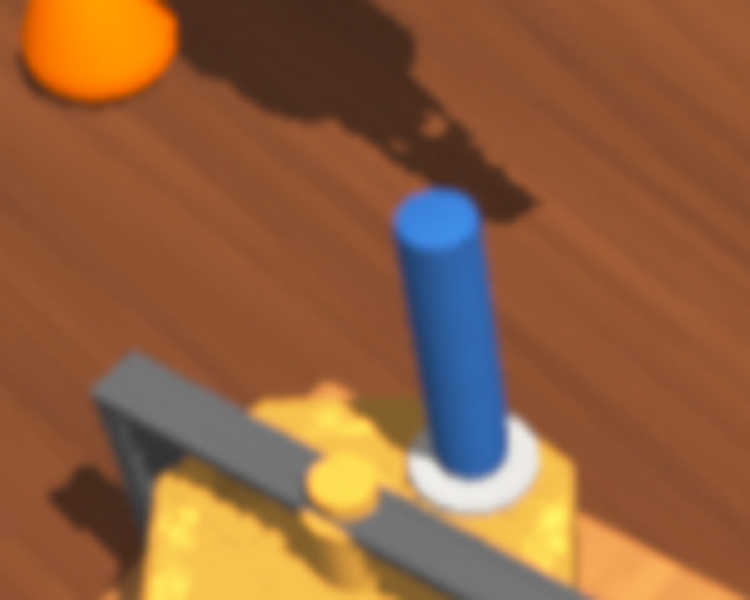

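View pics/t11c.png

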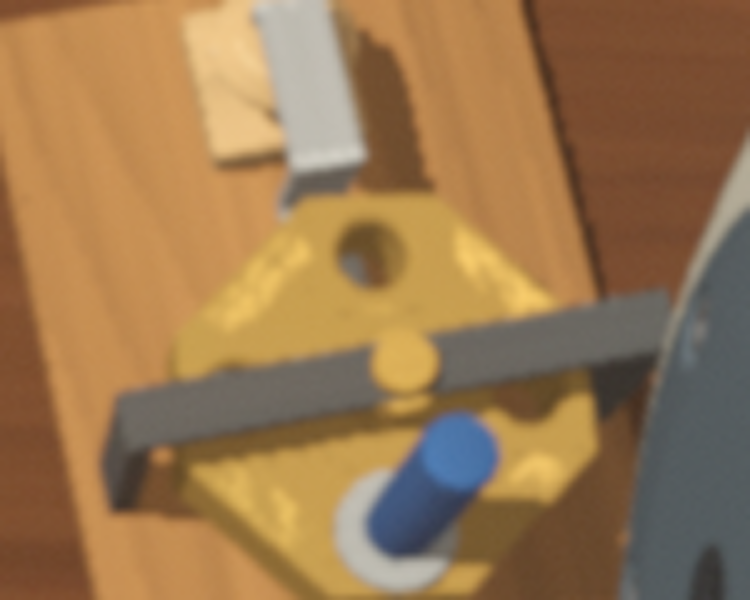

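```bash
python3 - <<'E'
from h import *
f=r.grab_frame('top'); t=lambda u,v:(270+(u+.5)/5-.5,90+(v+.5)/5-.5)
p=atz(f,t(371,253),82.5);d=p[:2]-[574.4,-26.8];a=np.degrees(np.arctan2(d[1],d[0]))-13;print('hole',p,np.hypot(*d),a,'j',np.radians(140-a))
for z,uv in [(188,(461,449)),(88,(396,530))]: print('bar',atz(f,t(*uv),z))
g=r.grab_frame('scene');s=lambda u,v:(130+(u+.5)/5-.5,60+(v+.5)/5-.5)
print('bar scene cap',atz(g,s(438,221),188),'flange',atz(g,s(474,463),88))
for c,q in [('top',f),('scene',g)]: print(c,[np.round(d['at'],1) for d in r.spot_point('burnisher',c)])
E
```

```text
hole [622.19544154 -22.92062491  82.5       ] 47.952620185936695 -8.359690643681784 j 2.5893650789724725
bar [527.64460131 -30.1484477  188.        ]
bar [527.01482204 -30.05476657  88.        ]
bar scene cap [530.7477285  -28.68842723 188.        ] flange [531.44705557 -28.71050928  88.        ]
top [array([211.2, 155.4])]
scene [array([297.5, 305.7])]
```

```bash
python3 -c "
from rig import r
print(r.sign_off(), r.sense()['clock'])"
```

```text
the job is handed in; nothing more can be done
the job is handed in; nothing more can be done
```

I wound the collar down to its stop using the bar alone, left the bar standing in a collar hole, and handed the job in at about 19 s. `sign_off` gave no verdict.

- **First push:** I took the middle-sized bar from the rack and set it in the robot-side hole. I pushed it clockwise to about 122° in the press frame, which turned the collar to roughly 1.77 rad.
- **Second push:** I backed the bar away from the strap, lifted it out and set it in the next hole. I pushed until the side force rose to 10 N with almost no further movement, which I took as the stop. Then I took off the side load, lowered the bar onto its flange, let go and moved the arm clear.

Last checks:

| What | Result |
|---|---|
| Collar angle | about 2.59 rad from the far hole in the top picture (needs above 2.4) |
| Bar lean | upright; top and flange positions agree within 1 mm in both cameras |
| Bar distance from the screw axis | about 47–48 mm |
| Bar depth | about 5 N upward on the flange as it seated, so the pin should be fully down; the pin itself was not visible |
| Burnisher | upright in the rack; detector within about 4 px of its first readings (roughly 5 mm) |
| Gripper | fully open; arm about 140 mm away from the bar |

The only disagreement was a steady 4 mm offset in x between the scene and top cameras. I used the average for positions, and both insertions went in without resistance.

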